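# Run the dish tray into the reader past a transport lock

### The job

Push the tray that carries the petri dish fully home under the white hood of the dish reader. A lock inside the reader may or may not be holding the tray, and nothing shows which until the tray is tried: if it will not move, give the red lock knob a quarter turn, which switches the lock over, and push the tray again. The dish must stay lying in its seat on the tray.

Things in the scene. Friction and masses are not known exactly. Their poses are not given: they have to be found in the camera images.
- tray_handle (a point): Centre of the blue upright block on the tray's tail, pushed to move the tray: 20 mm long (along x), 30 wide, 56 high; the point is 66 mm above the worktop, 24 below the block's top. x axis: level, the tray's way in to the hood; z up. Tail 34 mm high, ending 22 mm behind the point; a 24 mm high end bar lies there. Home, the block is 30 mm short of the hood's mouth (hood 89 mm high).
- knob (a point): Centre of the lock knob: round, red, fluted, black disc on top, 44 mm across, 36 high, upright axis, right of the rails; point 53 mm above the worktop, 17 below the top; housing under it 30 mm high. Clicks home at every quarter turn, about 0.1 N m, turns either way (at least a quarter); each quarter turn switches the lock, locked to free or free to locked. No mark shows its state.
- tray (a joint): Travel of the aluminium tray (105 x 100 mm, on straight rails) in m: 0 at the start, 0.150 at its stop, fully home under the hood; it moves along +x of the handle point. Free, it takes 2 to 3 N and stays where it is left; locked, it gives under 4 mm and no safe force moves it.
- petri_dish: Closed round petri dish, 60 mm across, 13 mm high, loose in a seat with a 4 mm high black rim on the tray, 110 mm ahead of the handle point; origin at the centre of its underside, z up, 34 mm above the worktop.
Things that resemble listed ones, but are neither listed nor needed, are in the scene too. What is shaped like the petri_dish but blue, orange or pink is not meant.

How it is judged:
By the outcome, as a careful person would: the job done as asked, in the order asked, and still so for the second after the job is handed in, with the robot touching nothing.
It also fails if it takes over 64 s, if anything falls off the work surface, if the arm or the gripper's body presses on something with over 40 N, if the wrist force passes 120 N, or if a joint passes its speed limit or range.

### The arm

A 7-joint arm with a two-finger parallel gripper is mounted at the origin on a cart in front of the work surface, level with it; the furniture and walls round the work are solid. World frame = base frame: x ahead of the robot, y to its left, z up, the work surface at z = 0. Lengths are in m, angles in rad, forces in N, time in s.
With the tool pointing down it reaches from about 0.4 to 0.875 m from the base axis. Payload 19.3 kg.
Tool frame: the origin (TCP) lies midway between the tips of the shut fingers; the grasp point (between the pads) lies 19 mm behind it; z points along the fingers, y is the line along which they close (so a half turn about z gives the same grasp; the last joint's range is limited). The gripper opens to 85 mm and grips with 20 to 120 N. Pads are 22 mm wide; open, the fingers measure 114 mm over their backs; the gripper's body (76 mm by 85 mm) begins 54 mm behind the grasp point. The pads swing forward as they close: fully open they stand 13 mm farther back than shut.
Start: joints at [1.155, 0.521, -0.036, 1.599, 0.021, 1.021, -0.113], TCP at [0.212, -0.588, 0.231] pointing down, gripper open.
Joint ranges: [-2.91, 2.91], [-0.3, 2.13], [-1.5, 1.42], [0.17, 2.43], [-1.26, 4.41], [0.16, 1.93], [-2.52, 2.52]. Speed limits (rad/s): [1.89, 1.89, 2.39, 2.39, 3.01, 3.01, 3.01].

### API

Orientations are given as [roll, pitch, yaw] about the fixed x, y, z axes, in that order (R = Rz(yaw) Ry(pitch) Rx(roll)).
In Python, from workcell import * gives the robot as it stands. The module is installed in compiled form; this text tells all that it offers.
- The arm moves only by the tool play_rows, never from a script. Its argument "deltas" is a list of rows, each a list of 7 numbers: the shift along the tool's x, y, z in units of 500 mm (1.0 is 500 mm), then the turn, a rotation vector about the tool's x, y, z in units of 120 degrees (1.0 is 120 degrees), then the closure, from 0 (fully open) to 1 (shut). A call has 1 to 10 rows; each row is the pose to reach, as a shift and turn from the pose commanded when the call began, along the tool's axes at that moment; what a row does not reach only later rows make up. A row lasts 1/10 s, in which the tool goes at most 50 mm and 8.59 degrees, less where a joint would pass 70% of its speed; a pose out of reach is approached as far as the arm can. A call with a number of a shift or a turn outside -1 to 1 is refused whole. A call with a gripper value outside its range is refused whole. The fingers move at their own pace and stop on an object; "newtons" is the grip in N (left out, the last holds). Time passes only in rows, so rows that repeat a pose let the fingers close. It gives the time, the measured TCP pose, the force, the opening and the grip force at its end, in the units of the state.
- observe(): the state, without advancing time (a new reading comes with each control period).
- grab_frame(name): name is "side" or "top" or "wrist"; returns the picture (400x640x3 uint8, red, green, blue); there is no depth.
- get_calibration(name): a dict with "fovy" (degrees; the focal length in pixels is half the picture's height over the tangent of half this angle, whatever the lens; pixels are square), "cx", "cy" (the principal point, pixels), "k1" (the pictures are not rectified: a ray, as slopes to the right and down, at radius r is drawn at 1 + k1 r^2 times it, then the intrinsics apply), "xyz" and "rotation" of the camera in the world. Camera axes: x right, y down, z forward; pixel columns grow to the right and rows downward; lengths in m; the calibration is good to about 2 mm. A picture is of the moment at which its call begins: read the wrist's pose just before it. get_calibration takes no time and is no camera call; for the wrist camera it gives the pose at the moment of the call.
- job_done(): hands the job in; it is judged then, once.
The state is a dict: "clock": time; "qpos": joint angles; "qd": joint speeds; "joint_efforts": joint torques, N m; "position": TCP position; "tool_rot": TCP orientation; "force": force on the tool from outside, world axes, zero at the start; "moment": the same for the moment, N m; "grip_width": finger opening in m; "finger_force": force on a finger pad.
Only numpy, scipy, OpenCV 4.12 (cv2) and the standard library are available. Lean on these libraries where they do the work, as an engineer would, in place of code of your own. Each camera call takes 0.05 s, during which the arm holds its last target. There are 200 camera calls.

## Working session

There is one attempt and no reset: what is moved stays moved. The work goes in short steps, Python scripts to look and compute and a tool call to move; the robot and the scene stay as the last step left them, time stands still between calls to the robot, and variables do not carry over. Pictures are saved under pics/ and viewed, at most 10 in all, crops included, and the job is handed in when it is done.

Besides the shell and the picture viewer there is one more tool, called after "Call:" as name(argument=value, ...) on one line, values as JSON. play_rows: Moves the arm, as the interface text tells. Its arguments: {"type":"object","properties":{"deltas":{"type":"array"},"newtons":{"type":"number"}},"required":["deltas"]}

```bash
mkdir -p pics; cat > h.py <<'E'
from workcell import *
import numpy as np, cv2
def ray(name,u,v,c=None):
    c=c or get_calibration(name)
    f=200/np.tan(np.radians(c["fovy"])/2)
    d=np.array([(u-c["cx"])/f,(v-c["cy"])/f]);s=d.copy()
    for _ in range(30): s=d/(1+c["k1"]*(s@s))
    R=np.array(c["rotation"])
    return np.array(c["xyz"]),R@np.array([s[0],s[1],1])
def onz(name,u,v,z,c=None):
    o,d=ray(name,u,v,c); return o+d*(z-o[2])/d[2]
def save(name,fn):
    im=grab_frame(name); cv2.imwrite(fn,im[:,:,::-1]); return im
E
python3 - <<'E'
from h import *
print(observe())
for n in("side","top"): save(n,f"pics/{n}0.png"); print(n,get_calibration(n))
E
```

```text
{'clock': 0.0, 'qpos': array([ 1.15479539,  0.52201557, -0.03632762,  1.59995256,  0.02119582,
        1.02112037, -0.11280721]), 'qd': array([ 4.04380537e-04, -7.23316736e-04, -1.37362167e-03,  2.20122561e-03,
       -5.17441851e-05,  5.00346550e-04, -1.32920814e-03]), 'joint_efforts': array([ 6.67808708e-04, -9.27104187e+01,  1.98025435e+00, -3.69935703e+01,
        1.79210608e-02,  8.14137835e-03, -9.99643675e-07]), 'position': array([ 0.21170426, -0.5877156 ,  0.23074462]), 'tool_rot': array([-3.14048419e+00,  7.51378878e-05,  3.45780802e-01]), 'force': array([ 0.23130645,  0.0151764 , -0.56486292]), 'moment': array([-0.03931068, -0.04008953,  0.03784894]), 'finger_force': 0.0, 'grip_width': 0.08552137098567048}
side {'fovy': 45.7004971142472, 'cx': 328.77309321972336, 'cy': 201.93903801559435, 'k1': -0.00041329687948539094, 'xyz': array([ 0.58266224, -0.4873263 ,  0.70097622]), 'rotation': array([-2.29862932, -0.01075338,  0.08102957])}
top {'fovy': 54.781854637475234, 'cx': 321.9285818755736, 'cy': 193.92652702988352, 'k1': -0.0689391574661655, 'xyz': array([0.4238609 , 0.22383223, 0.91257112]), 'rotation': array([-2.97208475, -0.00630063, -1.57756395])}
```

```bash
sed -i 's/R=np.array(c\["rotation"\])/R=Rot.from_euler("xyz",c["rotation"]).as_matrix()/; s/^import numpy/from scipy.spatial.transform import Rotation as Rot\nimport numpy/' h.py; cat h.py | head -12
```

```text
from workcell import *
from scipy.spatial.transform import Rotation as Rot
import numpy as np, cv2
def ray(name,u,v,c=None):
    c=c or get_calibration(name)
    f=200/np.tan(np.radians(c["fovy"])/2)
    d=np.array([(u-c["cx"])/f,(v-c["cy"])/f]);s=d.copy()
    for _ in range(30): s=d/(1+c["k1"]*(s@s))
    R=Rot.from_euler("xyz",c["rotation"]).as_matrix()
    return np.array(c["xyz"]),R@np.array([s[0],s[1],1])
def onz(name,u,v,z,c=None):
    o,d=ray(name,u,v,c); return o+d*(z-o[2])/d[2]
```

View pics/top0.png

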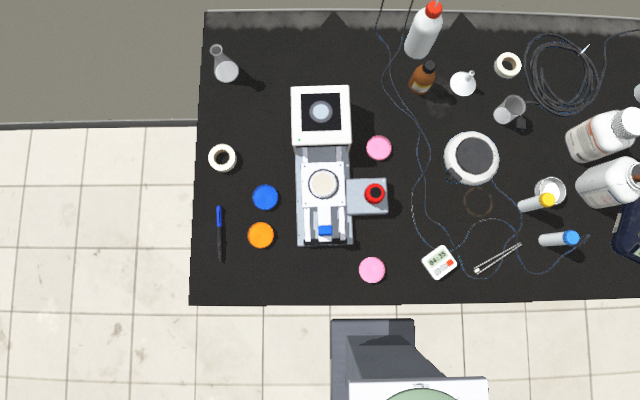

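View pics/side0.png

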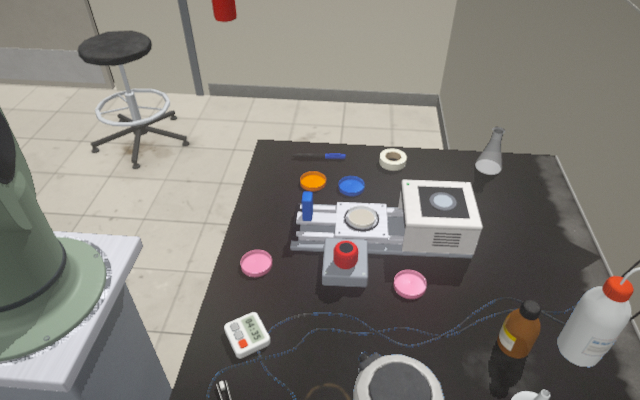

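The top view shows the blue block at (325,230), the dish at (323,184) and the knob at (375,193). The hood is at (321,115). Possible confusions:
- **Handle:** blue dish (265,197), blue cap (572,237), pen (219,215).
- **Knob:** red bottle cap (435,8), the timer's red key (449,262).
- **Dish:** blue, orange and pink dishes, and the round window in the hood (321,112).

I choose the block on the tray tail, the fluted knob on the housing right of the rails, and the cream dish on the tray. I'll measure these now.

```bash
python3 - <<'E'
from h import *
def blob(im,m,x0,y0,x1,y1):
    k=np.zeros(im.shape[:2],np.uint8);k[y0:y1,x0:x1]=255
    m=(m*255).astype(np.uint8)&k
    n,l,s,c=cv2.connectedComponentsWithStats(m);i=1+np.argmax(s[1:,4]);return s[i],c[i]
for n,B,K,D in(("top",(305,215,345,245),(355,175,395,215),(303,165,343,203)),("side",(290,185,320,228),(325,235,365,275),(335,200,385,235))):
    im=cv2.imread(f"pics/{n}0.png").astype(int);b,g,r=im[...,0],im[...,1],im[...,2]
    s,c=blob(im,(b>1.5*r)&(b>80)&(b-g>40),*B);print(n,"blue",s,c,onz(n,*c,.09),onz(n,*c,.066))
    s,c=blob(im,(r>100)&(r>2*g),*K);print(n,"red",s,c,onz(n,*c,.07),onz(n,*c,.053))
    s,c=blob(im,(r>b+8)&(r>120),*D);print(n,"dish",s,c,onz(n,*c,.047))
c=cv2.imread("pics/top0.png")[75:255,280:400];s=cv2.imread("pics/side0.png")[170:300,285:485]
a=cv2.resize(c,None,fx=3.2,fy=3.2,interpolation=2);s=cv2.resize(s,None,fx=2,fy=2,interpolation=2)
o=np.zeros((576,800,3),np.uint8);o[:,:384]=a[:576];o[:260,390:790]=s
cv2.imwrite("pics/crop.png",o)
# rail direction: top pixels of tail left/right edges
for p in((291,87),(349,86),(292,146),(351,144)):print("hood",p,onz("top",*p,.089))
E
```

```text
top blue [318 225  15  11 149] [324.95973154 230.0738255 ] [0.48648317 0.21177077 0.09      ] [0.48831028 0.21141886 0.066     ]
top red [365 184  20  20 233] [373.81545064 193.84549356] [0.56755808 0.10238642 0.07      ] [0.57045736 0.09993609 0.053     ]
top dish [312 173  22  21 362] [322.37016575 183.37569061] [0.59642944 0.21620101 0.047     ]
side blue [302 191  11  30 307] [307.02605863 205.23452769] [0.49292276 0.18334372 0.09      ] [0.48939767 0.20968857 0.066     ]
side red [334 241  24  28 451] [345.23725055 256.05099778] [0.5728383  0.07808332 0.07      ] [0.57257362 0.0933168  0.053     ]
side dish [349 209  25  18 356] [361.16292135 217.64325843] [0.59856727 0.20381715 0.047     ]
hood (291, 87) [0.8130735  0.28668878 0.089     ]
hood (349, 86) [0.81500751 0.15403909 0.089     ]
hood (292, 146) [0.67280485 0.28322194 0.089     ]
hood (351, 144) [0.67677513 0.15243809 0.089     ]
```

View pics/crop.png

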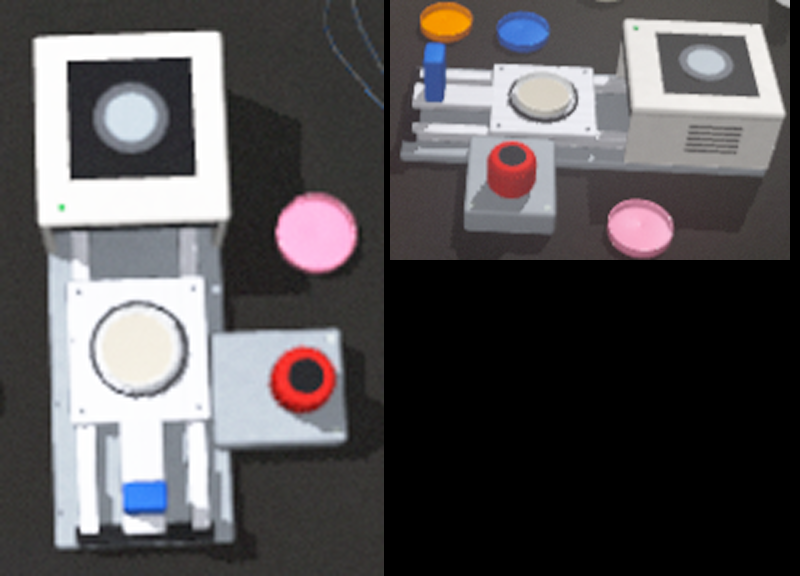

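The crop confirms the choice: blue upright block on the tail, cream dish in its rim on the tray, and the fluted red knob with a black disc on its housing. Next I'll write the motion helper and get the knob from two rays.

```bash
cat >> h.py <<'E'
def to(xyz,yaw,frm=None):
    "shift and turn of a play_rows row, from the measured (or given) pose"
    s=observe(); p,e=frm or (s["position"],s["tool_rot"])
    R=Rot.from_euler("xyz",e); T=Rot.from_euler("xyz",[np.pi,0,yaw])
    d=R.inv().apply(np.array(xyz)-p)/.5; w=(R.inv()*T).as_rotvec()/np.radians(120)
    return np.round(np.r_[d,w],4).tolist()
E
python3 - <<'E'
from h import *
for n,p in(("top",(375.3,192.5)),("side",(346.5,247.5))):print(n,onz(n,*p,.07))
def tri(p,q):
    a,d=ray("top",*p);b,e=ray("side",*q);M=np.c_[d,-e];t=np.linalg.lstsq(M,b-a,rcond=None)[0];return (a+d*t[0]+b+e*t[1])/2,a+d*t[0]-b-e*t[1]
print(tri((375.3,192.5),(346.5,247.5)))
print(to([.50,-.15,.22],1.1),to([.43,.211,.2],1.597))
E
```

```text
top [0.57057069 0.0989885  0.07      ]
side [0.5739756  0.09884138 0.07      ]
(array([0.57236198, 0.09911042, 0.06917089]), array([-0.00321095, -0.00056009, -0.00047611]))
[0.8392, -0.6282, 0.0222, -0.0005, -0.0002, -0.3601] [0.9522, -1.3549, 0.0629, -0.0004, -0.0003, -0.5974]
```

Call:
play_rows(deltas=[[0.839,-0.628,0.022,0,0,-0.36,1],[0.839,-0.628,0.022,0,0,-0.36,1],[0.839,-0.628,0.022,0,0,-0.36,1],[0.839,-0.628,0.022,0,0,-0.36,1],[0.839,-0.628,0.022,0,0,-0.36,1],[0.839,-0.628,0.022,0,0,-0.36,1],[0.839,-0.628,0.022,0,0,-0.36,1],[0.839,-0.628,0.022,0,0,-0.36,1],[0.839,-0.628,0.022,0,0,-0.36,1],[0.839,-0.628,0.022,0,0,-0.36,1]])

```text
clock: 1.1
position: [0.4875, -0.1687, 0.2207]
tool_rot: [-3.142, 0.0, 1.1]
force: [1.4, -1.3, -0.2]
grip_width: -0.0001
finger_force: 0.0
```

```bash
python3 - <<'E'
from h import *
s=observe();print(s["qpos"],s["position"],s["tool_rot"]);print(to([.435,.21,.2],3.168))
E
```

```text
[ 0.4994533   0.37991878 -0.36270123  1.88266008  0.16774039  0.90858738
 -0.4143959 ] [ 0.4874692  -0.16873222  0.22073668] [-3.14152297e+00  1.18173691e-04  1.09954049e+00]
[0.6273, -0.4374, 0.0414, -0.0001, 0.0, -0.9876]
```

Call:
play_rows(deltas=[[0.627,-0.437,0.041,0,0,-0.988,1],[0.627,-0.437,0.041,0,0,-0.988,1],[0.627,-0.437,0.041,0,0,-0.988,1],[0.627,-0.437,0.041,0,0,-0.988,1],[0.627,-0.437,0.041,0,0,-0.988,1],[0.627,-0.437,0.041,0,0,-0.988,1],[0.627,-0.437,0.041,0,0,-0.988,1],[0.627,-0.437,0.041,0,0,-0.988,1],[0.627,-0.437,0.041,0,0,-0.988,1],[0.627,-0.437,0.041,0,0,-0.988,1]])

```text
clock: 2.1
position: [0.4338, 0.2091, 0.2001]
tool_rot: [-3.141, -0.001, 2.608]
force: [0.6, -1.6, -0.7]
grip_width: 0.0001
finger_force: 0.0
```

```bash
python3 - <<'E'
from h import *
s=observe();print(s["qpos"]);print(to([.435,.21,.2],3.168),to([.435,.21,.055],3.168))
E
```

```text
[ 0.06143281  0.43716556 -0.81672086  1.97066064  0.40333494  0.90271917
  0.07298252]
[-0.0012, 0.0028, 0.0001, -0.0, -0.0003, -0.2673] [-0.0013, 0.0028, 0.2901, -0.0, -0.0003, -0.2673]
```

Call:
play_rows(deltas=[[-0.001,0.003,0,0,0,-0.267,1],[-0.001,0.003,0,0,0,-0.267,1],[-0.001,0.003,0,0,0,-0.267,1],[-0.001,0.003,0,0,0,-0.267,1],[-0.001,0.003,0.15,0,0,-0.267,1],[-0.001,0.003,0.2,0,0,-0.267,1],[-0.001,0.003,0.25,0,0,-0.267,1],[-0.001,0.003,0.29,0,0,-0.267,1],[-0.001,0.003,0.29,0,0,-0.267,1]])

```text
clock: 3.0
position: [0.4342, 0.2085, 0.0533]
tool_rot: [-3.14, -0.004, -3.124]
force: [0.1, 0.5, 0.6]
grip_width: 0.0002
finger_force: 0.0
```

```bash
python3 - <<'E'
from h import *
save("top","pics/t1.png")
for x in(.46,.466,.47,.474,.48):print(x,to([x,.21+(x-.435)*.026,.055],3.168))
E
```

```text
0.46 [-0.0502, 0.0025, -0.0006, -0.0003, -0.0009, -0.0041]
0.466 [-0.0622, 0.0026, -0.0006, -0.0003, -0.0009, -0.0041]
0.47 [-0.0703, 0.0026, -0.0006, -0.0003, -0.0009, -0.0041]
0.474 [-0.0783, 0.0027, -0.0006, -0.0003, -0.0009, -0.0041]
0.48 [-0.0903, 0.0028, -0.0006, -0.0003, -0.0009, -0.0041]
```

Call:
play_rows(deltas=[[-0.025,0.003,0,0,0,0,1],[-0.05,0.003,0,0,0,0,1],[-0.056,0.003,0,0,0,0,1],[-0.06,0.003,0,0,0,0,1],[-0.064,0.003,0,0,0,0,1],[-0.068,0.003,0,0,0,0,1],[-0.068,0.003,0,0,0,0,1]])

```text
clock: 3.75
position: [0.4691, 0.2111, 0.0553]
tool_rot: [-3.141, -0.001, -3.124]
force: [-2.6, -0.1, 2.9]
grip_width: -0.0004
finger_force: 1.3
```

Call:
play_rows(deltas=[[-0.003,0,0,0,0,0,1],[-0.006,0,0,0,0,0,1],[-0.009,0,0,0,0,0,1],[-0.012,0,0,0,0,0,1],[-0.012,0,0,0,0,0,1]])

```text
clock: 4.25
position: [0.4705, 0.2112, 0.0549]
tool_rot: [-3.139, -0.007, -3.122]
force: [-38.2, -1.3, 25.5]
grip_width: -0.0004
finger_force: 19.1
```

The contact came where expected (x≈0.468). At 38 N it moved only about 1.4 mm, so the tray is locked. I'll back off and go to the knob.

Call:
play_rows(deltas=[[0.04,0,0,0,0,0,1],[0.08,0,0,0,0,0,1],[0.08,0,-0.08,0,0,0,0.5],[0.08,0,-0.18,0,0,0,0],[0.08,0,-0.24,0,0,0,0],[0.08,0,-0.24,0,0,0,0]])

```text
clock: 4.85
position: [0.437, 0.2114, 0.1788]
tool_rot: [3.14, 0.005, -3.125]
force: [0.1, -0.8, -0.3]
grip_width: 0.058
finger_force: 0.0
```

```bash
python3 - <<'E'
from h import *
print(to([.572,.099,.17],2.36),to([.572,.099,.17],1.57))
E
```

```text
[-0.266, -0.2293, 0.0187, 0.0018, 0.0021, 0.3813] [-0.266, -0.2293, 0.0187, 0.0027, 0.0013, 0.7585]
```

Call:
play_rows(deltas=[[-0.266,-0.229,0.018,0.002,0.002,0.381,0],[-0.266,-0.229,0.018,0.002,0.002,0.381,0],[-0.266,-0.229,0.018,0.002,0.002,0.381,0],[-0.266,-0.229,0.018,0.002,0.002,0.381,0],[-0.266,-0.229,0.018,0.002,0.002,0.381,0],[-0.266,-0.229,0.018,0.002,0.002,0.381,0],[-0.266,-0.229,0.018,0.002,0.002,0.381,0],[-0.266,-0.229,0.018,0.002,0.002,0.381,0]])

```text
clock: 5.65
position: [0.5703, 0.0984, 0.166]
tool_rot: [-3.136, -0.002, 2.363]
force: [-0.8, -0.1, -0.7]
grip_width: 0.0854
finger_force: 0.0
```

```bash
python3 - <<'E'
from h import *
print(observe()["qpos"]);save("wrist","pics/w1.png");im=cv2.imread("pics/w1.png").astype(int);b,g,r=im[...,0],im[...,1],im[...,2]
m=((r>90)&(r>2.2*g)).astype(np.uint8);n,l,s,c=cv2.connectedComponentsWithStats(m)
for i in range(1,n):
    if s[i,4]>300:
        k=cv2.findContours((l==i).astype(np.uint8),0,2)[0][0];(u,v),R=cv2.minEnclosingCircle(k);print(s[i],(u,v),R,onz("wrist",u,v,.07),onz("wrist",u,v,.06))
print(to([.572,.099,.1],2.36),to([.572,.099,.04],2.36))
E
```

```text
[ 0.1858131   0.6040008  -0.66272032  1.7575187   0.44697307  0.94236475
  0.13043175]
[ 290  169   61   64 1963] (319.5, 200.5) 32.16374206542969 [0.56799318 0.10198741 0.07      ] [0.5699013  0.10014396 0.06      ]
[-0.0018, 0.0039, 0.1321, -0.0027, -0.0011, 0.0015] [-0.0021, 0.0046, 0.2521, -0.0027, -0.0011, 0.0015]
```

View pics/w1.png

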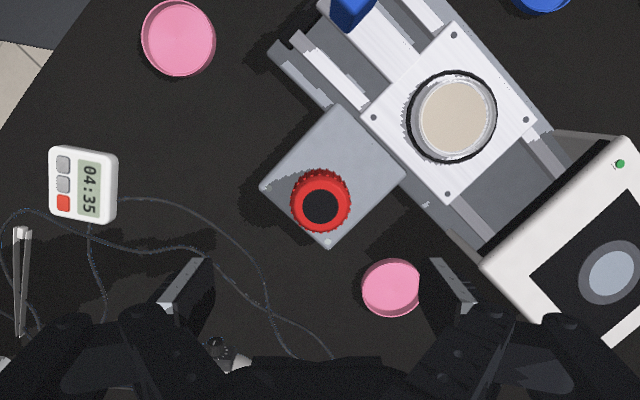

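The wrist view shows the knob's disc at about (321,207), with free space on both sides for the fingers. This agrees with (0.571, 0.099), so I'll descend and grip.

Call:
play_rows(deltas=[[-0.002,0.003,0.08,-0.002,0,0,0],[-0.002,0.004,0.16,-0.002,0,0,0],[-0.002,0.004,0.22,-0.002,0,0,0],[-0.002,0.004,0.25,-0.002,0,0,0],[-0.002,0.004,0.25,-0.002,0,0,0.5],[-0.002,0.004,0.25,-0.002,0,0,0.7],[-0.002,0.004,0.25,-0.002,0,0,0.7],[-0.002,0.004,0.25,-0.002,0,0,0.7]], newtons=40)

```text
clock: 6.5
position: [0.5728, 0.0989, 0.0431]
tool_rot: [3.141, -0.001, 2.361]
force: [-2.3, -1.0, 8.0]
grip_width: 0.0426
finger_force: 39.4
```

```bash
python3 - <<'E'
from h import *
print(observe()["moment"])
E
```

```text
[-0.09816533  0.47134645 -0.02175258]
```

Call:
play_rows(deltas=[[0,0,0,0,0,0.06,0.7],[0,0,0,0,0,0.12,0.7],[0,0,0,0,0,0.18,0.7],[0,0,0,0,0,0.24,0.7],[0,0,0,0,0,0.3,0.7],[0,0,0,0,0,0.36,0.7],[0,0,0,0,0,0.42,0.7]])

```text
clock: 7.2
position: [0.572, 0.0986, 0.0431]
tool_rot: [-3.14, -0.0, 1.476]
force: [-9.7, -3.4, 12.3]
grip_width: 0.0424
finger_force: 39.9
```

```bash
python3 - <<'E'
from h import *
s=observe();print(s["moment"],s["qpos"])
E
```

```text
[-0.49077082  1.98099484 -0.0081382 ] [-0.03520725  0.72844734 -0.33913027  1.83252027  0.37534711  0.6455031
 -0.69271218]
```

Call:
play_rows(deltas=[[0,0,0,0,0,0.06,0.7],[0,0,0,0,0,0.12,0.7],[0,0,0,0,0,0.18,0.7],[0,0,0,0,0,0.24,0.7],[0,0,0,0,0,0.3,0.7],[0,0,0,0,0,0.35,0.7],[0,0,0,0,0,0.35,0.7],[0,0,0,0,0,0.35,0.7]])

```text
clock: 8.0
position: [0.5713, 0.0989, 0.043]
tool_rot: [-3.139, 0.002, 0.748]
force: [-11.6, -2.0, 17.9]
grip_width: 0.0425
finger_force: 40.2
```

```bash
python3 - <<'E'
from h import *
s=observe();print(s["moment"],s["qpos"])
E
```

```text
[-0.36220129  2.61911802  0.04075863] [-0.16663203  0.71195595 -0.15129589  1.84045178  0.17144706  0.60441284
 -1.24564664]
```

Call:
play_rows(deltas=[[0,0,0,0,0,0.34,0],[0,0,0,0,0,0,0],[0,0,0,0,0,0,0],[0,0,0,0,0,0,0],[0,0,-0.08,0,0,0,0],[0,0,-0.16,0,0,0,0],[0,0,-0.24,0,0,0,0],[0,0,-0.27,0,0,0,0]])

```text
clock: 8.8
position: [0.5736, 0.0991, 0.1805]
tool_rot: [-3.141, -0.003, 0.745]
force: [-0.4, 0.1, 0.1]
grip_width: 0.0856
finger_force: 0.0
```

```bash
python3 - <<'E'
from h import *
print(to([.437,.2105,.19],2.8),to([.437,.2105,.19],3.163))
E
```

```text
[-0.0496, -0.3491, -0.0191, 0.0016, -0.0011, -0.981] [-0.0496, -0.3491, -0.0191, 0.0019, -0.0008, -1.1544]
```

Call:
play_rows(deltas=[[-0.05,-0.349,-0.019,0,0,-0.98,1],[-0.05,-0.349,-0.019,0,0,-0.98,1],[-0.05,-0.349,-0.019,0,0,-0.98,1],[-0.05,-0.349,-0.019,0,0,-0.98,1],[-0.05,-0.349,-0.019,0,0,-0.98,1],[-0.05,-0.349,-0.019,0,0,-0.98,1],[-0.05,-0.349,-0.019,0,0,-0.98,1],[-0.05,-0.349,-0.019,0,0,-0.98,1],[-0.05,-0.349,-0.019,0,0,-0.98,1],[-0.05,-0.349,-0.019,0,0,-0.98,1]])

```text
clock: 9.8
position: [0.4353, 0.2096, 0.1866]
tool_rot: [-3.141, -0.002, 2.252]
force: [-0.1, 0.1, 1.2]
grip_width: 0.0003
finger_force: 0.0
```

```bash
python3 - <<'E'
from h import *
print(to([.437,.2105,.19],3.163),to([.437,.2105,.055],3.163))
E
```

```text
[-0.0007, 0.0038, -0.0068, 0.0001, -0.0012, -0.4352] [-0.0013, 0.0041, 0.2632, 0.0001, -0.0012, -0.4352]
```

Call:
play_rows(deltas=[[0,0.003,0,0,0,-0.435,1],[0,0.003,0,0,0,-0.435,1],[0,0.003,0,0,0,-0.435,1],[0,0.003,0,0,0,-0.435,1],[0,0.003,0,0,0,-0.435,1],[0,0.003,0,0,0,-0.435,1],[-0.001,0.003,0.1,0,0,-0.435,1],[-0.001,0.003,0.18,0,0,-0.435,1],[-0.001,0.003,0.262,0,0,-0.435,1],[-0.001,0.003,0.262,0,0,-0.435,1]])

```text
clock: 10.8
position: [0.4343, 0.2092, 0.052]
tool_rot: [-3.14, -0.008, -3.125]
force: [0.1, -0.7, 1.4]
grip_width: -0.0002
finger_force: 0.0
```

```bash
python3 - <<'E'
from h import *
print([to([x,.2105+(x-.437)*.026,.055],3.163) for x in (.467,.617)])
E
```

```text
[[-0.0655, 0.0032, -0.0066, -0.0008, -0.0039, -0.0025], [-0.3656, 0.0062, -0.009, -0.0008, -0.0039, -0.0025]]
```

Call:
play_rows(deltas=[[-0.025,0.003,0,0,0,0,1],[-0.05,0.003,0,0,0,0,1],[-0.06,0.003,0,0,0,0,1],[-0.066,0.003,0,0,0,0,1],[-0.072,0.003,0,0,0,0,1],[-0.078,0.003,0,0,0,0,1],[-0.084,0.003,0,0,0,0,1],[-0.084,0.003,0,0,0,0,1]])

```text
clock: 11.6
position: [0.4787, 0.2124, 0.0551]
tool_rot: [3.141, -0.002, -3.124]
force: [0.8, -0.5, 0.1]
grip_width: 0.0002
finger_force: 0.0
```

The tray is free now. I'll push on smoothly.

Call:
play_rows(deltas=[[-0.01,0,0,0,0,0,1],[-0.024,0,0,0,0,0,1],[-0.04,0.001,0,0,0,0,1],[-0.056,0.001,0,0,0,0,1],[-0.072,0.001,0,0,0,0,1],[-0.088,0.002,0,0,0,0,1],[-0.104,0.002,0,0,0,0,1],[-0.12,0.002,0,0,0,0,1],[-0.134,0.002,0,0,0,0,1],[-0.146,0.002,0,0,0,0,1]])

```text
clock: 12.6
position: [0.552, 0.2149, 0.0549]
tool_rot: [3.141, -0.002, -3.124]
force: [-1.7, 0.4, 0.7]
grip_width: 0.0003
finger_force: 0.9
```

Call:
play_rows(deltas=[[-0.016,0,0,0,0,0,1],[-0.032,0.001,0,0,0,0,1],[-0.048,0.001,0,0,0,0,1],[-0.064,0.001,0,0,0,0,1],[-0.08,0.002,0,0,0,0,1],[-0.092,0.002,0,0,0,0,1],[-0.102,0.002,0,0,0,0,1],[-0.11,0.002,0,0,0,0,1],[-0.116,0.002,0,0,0,0,1],[-0.12,0.002,0,0,0,0,1]])

```text
clock: 13.6
position: [0.6115, 0.2169, 0.0548]
tool_rot: [3.141, -0.002, -3.124]
force: [-1.2, -0.3, 1.1]
grip_width: 0.0001
finger_force: 0.8
```

Now I'll make the last few millimetres in small steps, until the stop shows as a force.

Call:
play_rows(deltas=[[-0.003,0,0,0,0,0,1],[-0.006,0,0,0,0,0,1],[-0.009,0,0,0,0,0,1],[-0.012,0,0,0,0,0,1],[-0.015,0,0,0,0,0,1],[-0.015,0,0,0,0,0,1]])

```text
clock: 14.2
position: [0.6174, 0.217, 0.0547]
tool_rot: [-3.142, -0.005, -3.123]
force: [-13.0, -1.8, 7.3]
grip_width: 0.0001
finger_force: 6.4
```

Call:
play_rows(deltas=[[-0.003,0,0,0,0,0,1],[-0.005,0,0,0,0,0,1],[-0.005,0,0,0,0,0,1]])

```text
clock: 14.5
position: [0.6175, 0.217, 0.0546]
tool_rot: [-3.14, -0.009, -3.122]
force: [-31.1, -4.8, 20.1]
grip_width: -0.0
finger_force: 15.8
```

Hard stop reached after about 149 mm of travel. I'll retreat and check.

Call:
play_rows(deltas=[[0.02,0,0,0,0,0,1],[0.06,0,0,0,0,0,1],[0.12,0,-0.04,0,0,0,1],[0.2,0,-0.12,0,0,0,1],[0.28,0,-0.22,0,0,0,1],[0.34,0,-0.32,0,0,0,1],[0.36,0,-0.36,0,0,0,1],[0.36,0,-0.36,0,0,0,1]])

```text
clock: 15.3
position: [0.4412, 0.215, 0.2401]
tool_rot: [3.14, 0.005, -3.122]
force: [0.9, 0.1, -0.1]
grip_width: 0.0004
finger_force: 0.0
```

```bash
python3 - <<'E'
from h import *
a=save("top","pics/t2.png");b=save("side","pics/s2.png")
a=a[60:260,270:400];b=b[150:300,270:490]
o=np.zeros((600,800,3),np.uint8);o[:600,:390]=cv2.resize(a,None,fx=3,fy=3);o[:273,395:795]=cv2.resize(b,(400,273))
cv2.imwrite("pics/c2.png",o[:,:,::-1])
im=cv2.imread("pics/t2.png").astype(int);m=(im[...,0]>1.5*im[...,2])&(im[...,0]>80)&(im[...,0]-im[...,1]>40);m[:, :300]=0;m[:,345:]=0
v,u=np.nonzero(m);print(len(u),onz("top",u.mean(),v.mean(),.088))
E
```

```text
5 [0.64658212 0.20550727 0.088     ]
```

View pics/c2.png

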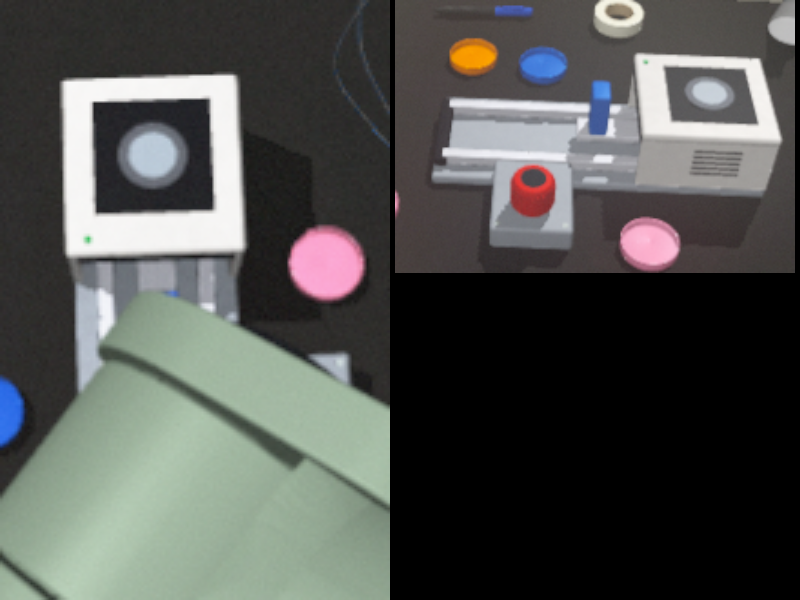

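The side view shows the block just short of the hood's mouth, at about (600,108) in the crop. The tray is under the hood, no dish is lying outside and the arm is clear. In the top view the arm hides the block, so I'll check the travel from the side picture and hand in if it agrees.

```bash
python3 - <<'E'
from h import *
def f(n,x0,x1):
    im=cv2.imread(n).astype(int)[185:230,x0:x1];m=(im[...,0]>1.5*im[...,2])&(im[...,0]>80)&(im[...,0]-im[...,1]>40)
    v,u=np.nonzero(m);return onz("side",u.mean()+x0,v.mean()+185,.066)
a,b=f("pics/side0.png",290,320),f("pics/s2.png",370,400)
d=np.linalg.norm((b-a)[:2]);print(a,b,d)
if abs(d-.15)<.004: print(job_done())
E
```

```text
[0.48939767 0.20968857 0.066     ] [0.63909724 0.2146611  0.066     ] 0.14978212572447788
the job is handed in; nothing more can be done
None
```

The job is handed in: the tray was locked at first, so I gave the knob a quarter turn and pushed the tray to its stop under the hood (149.8 mm measured in the side camera). No dish was left outside the hood, but I couldn't see the dish in its seat there.

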